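# Load the board dryer and start it with the push probe

## Robot

A 6-joint arm with a two-finger parallel gripper is mounted at the origin on the work surface. World frame = base frame: x ahead of the robot, y to its left, z up, the work surface at z = 0. Lengths are in m, angles in rad, forces in N, time in s.
With the tool pointing down it reaches from about 0.3 to 0.85 m from the base axis. Payload 4.2 kg.
Tool frame: the origin (TCP) lies on the front face of the gripper's body, between the roots of the fingers; the fingertips stand 78 mm ahead of it and the grasp point (between the pads) lies 60 mm ahead of it (manip.hold_point_z is the z of the grasp point in the tool frame, in m); z points along the fingers, y is the line along which they close (so a half turn about z gives the same grasp; the last joint's range is limited). The gripper opens to 91 mm and grips with 3 to 60 N. Pads are 32 mm wide; open, the fingers measure 118 mm over their backs; the gripper's body (76 mm by 178 mm) begins 60 mm behind the grasp point.
Start: joints at [1.264, 0.32, 1.565, -0, 1.257, -0.02], TCP at [0.163, 0.552, 0.292] pointing down, gripper open.
Joint ranges: [-3.11, 3.11], [-0.84, 2.01], [0.21, 2.61], [-1.34, 4.49], [0.05, 2.63], [-2.56, 2.56]. Speed limits (rad/s): [2.57, 2.57, 3.14, 3.14, 3.14, 3.14].

## Interface

Orientations are given as a rotation vector (axis times angle).
In Python, from station import monitor, optics, manip, nets gives the robot as it stands.
- The arm moves only by the tool carry_out, never from a script. Its argument "moves" is one flat list of numbers, 7 for each row, row after row: the finger opening in mm, from 0 to 91.2, then the shift along the tool's x, y, z each as a share of 400 mm, from -1 to 1, then the turn, a rotation vector about the tool's x, y, z each as a share of 90 degrees, from -1 to 1. A call has 1 to 20 rows; each row shifts and turns the commanded pose from where the row before left it, along the tool's axes as they then stand; what a row does not reach is not made up. A row lasts 1/8 s, in which the tool goes at most 62.5 mm and 10.7 degrees, less where a joint would pass 70% of its speed; a pose out of reach is approached as far as the arm can. A call with a number of a shift or a turn outside -1 to 1 is refused whole. A call with a gripper value outside its range is refused whole. The fingers move at their own pace and stop on an object; "squeeze" is the grip in N (left out, the last holds). Time passes only in rows, so rows that do not move let the fingers close. It gives the time, the measured TCP pose, the force, the opening and the grip force at its end, in the units of the state.
- monitor.get_obs(): the state, without advancing time (a new reading comes with each control period).
- optics.read_camera(name): name is "side" or "top"; returns the picture (480x640x3 uint8, blue, green, red); there is no depth.
- optics.camera_params(name): a dict with "mtx" (3x3 intrinsics, pixels), "R" (3x3) and "t" (3): a world point X has camera coordinates R X + t. Camera axes: x right, y down, z forward; pixel columns grow to the right and rows downward; lengths in m; the calibration is good to about 2 mm. A picture is of the moment at which its call begins. camera_params takes no time and is no camera call.
- manip.finish_job(): hands the job in; it is judged then, once.
Trained networks look in the newest picture that a camera, given by its name, has taken for a name from the list of things; names that differ only in an ending like _2 or _b are one class to them, and where a whole thing is asked for, a point or a joint stands for the part that bears it (a point fixed in the world has none). Each returns a list of dicts, best first, with "confidence" (0 to 1); they miss things now and then, are a little off and sometimes report something else, mostly with a low value. They report only what shows in the picture. A call takes as long as a camera call. They do not tell look-alikes from the thing itself.
- nets.recognise(camera, name): "point" ([x, y, z] in m, in the coordinates of the camera as it stood for that picture, good to about 4 mm: the middle of the surface that is visible of it).
- nets.trace(camera, name): "region" (480x640 bool, what is visible of it).
- nets.pinpoint(camera, name): "point" ([x, y, z] in m, in the coordinates of the camera as it stood for that picture, good to about 4 mm: a listed point, or the origin of a listed thing).
The state is a dict: "time_s": time; "joint_pos": joint angles; "joint_velocities": joint speeds; "effort": joint torques, N m; "eef_pos": TCP position; "eef_rot": TCP orientation; "force": force on the tool from outside, world axes, zero at the start; "wrist_torque": the same for the moment, N m; "gripper_width": finger opening in m; "grasp_force": force on a finger pad.
Only numpy, scipy, OpenCV 4.12 (cv2) and the standard library are available. Lean on these libraries where they do the work, as an engineer would, in place of code of your own. Each camera call takes 0.05 s, during which the arm holds its last target. There are 200 camera calls.

## Task

Move every chopping board from the beech stand into the dryer, standing on its long edge, fully down and not sticking out at the end, in the slot with the tab of its own colour. When all are in, pick up the black-handled push probe and push the recessed start button fully in with its steel tip for a moment, then lay the probe back flat on its cork rest. Leave the salt shaker where it stands.

Things in the scene. Friction and masses are not known exactly. Their poses are not given: they have to be found in the camera images.
- board_red: small red plastic chopping board, 140 long (own x) x 10 thick (own y) x 105 mm tall (own z), solid, 140 g; at the start it stands on its long edge in the beech stand; origin: middle of the underside (the lower long edge). May be absent.
- board_yellow: small yellow plastic chopping board, 140 long (own x) x 10 thick (own y) x 105 mm tall (own z), solid, 140 g; at the start it stands on its long edge in the beech stand; origin: middle of the underside (the lower long edge). May be absent.
- board_green: small green plastic chopping board, 140 long (own x) x 10 thick (own y) x 105 mm tall (own z), solid, 140 g; at the start it stands on its long edge in the beech stand; origin: middle of the underside (the lower long edge). May be absent.
- board_blue: small blue plastic chopping board, 140 long (own x) x 10 thick (own y) x 105 mm tall (own z), solid, 140 g; at the start it stands on its long edge in the beech stand; origin: middle of the underside (the lower long edge). May be absent.
- board_white: small white plastic chopping board, 140 long (own x) x 10 thick (own y) x 105 mm tall (own z), solid, 140 g; at the start it stands on its long edge in the beech stand; origin: middle of the underside (the lower long edge). May be absent.
- slot_red (a point): dryer slot with the red tab: this point is the middle of the slot's floor, 30 mm above the counter; axes are the dryer's: x along the slot (away from the button panel), y across it, z up. Slot 14 mm wide, 150 mm long, 35 mm deep (mouth 65 mm above the counter), closed at the panel end, open at the other. Slot pitch 42 mm.
- slot_yellow (a point): dryer slot with the yellow tab: this point is the middle of the slot's floor, 30 mm above the counter; axes are the dryer's: x along the slot (away from the button panel), y across it, z up. Slot 14 mm wide, 150 mm long, 35 mm deep (mouth 65 mm above the counter), closed at the panel end, open at the other. Slot pitch 42 mm.
- slot_green (a point): dryer slot with the green tab: this point is the middle of the slot's floor, 30 mm above the counter; axes are the dryer's: x along the slot (away from the button panel), y across it, z up. Slot 14 mm wide, 150 mm long, 35 mm deep (mouth 65 mm above the counter), closed at the panel end, open at the other. Slot pitch 42 mm.
- slot_blue (a point): dryer slot with the blue tab: this point is the middle of the slot's floor, 30 mm above the counter; axes are the dryer's: x along the slot (away from the button panel), y across it, z up. Slot 14 mm wide, 150 mm long, 35 mm deep (mouth 65 mm above the counter), closed at the panel end, open at the other. Slot pitch 42 mm.
- slot_white (a point): dryer slot with the white tab: this point is the middle of the slot's floor, 30 mm above the counter; axes are the dryer's: x along the slot (away from the button panel), y across it, z up. Slot 14 mm wide, 150 mm long, 35 mm deep (mouth 65 mm above the counter), closed at the panel end, open at the other. Slot pitch 42 mm.
- dryer: grey board dryer, fixed, 224 mm wide (y), five slots along its x; origin on the counter under the middle slot's centre. From +y to -y the slots are red, yellow, green, blue, white (tabs on the panel's top and the far end). Dark front panel, 70 mm high, front face at x = -105 mm; its orange-framed opening, 18 x 18 mm, at y = 0, 45 mm above the counter, holds the recessed start button
- start_button (a joint): start button's travel in m: 0 out, 0.006 fully pressed; spring, about 3 N fully in; returns by itself
- button_face (a point): centre of the button's red face (15 mm diameter), 12 mm inside the panel opening; it is pushed level along its +x axis (into the dryer)
- stand: beech draining stand, fixed: 90 (x) x 232 mm (y), five slots along its x at y = +84, +42, 0, -42, -84 mm, 14 mm wide; slot floor 12 mm and rib tops 45 mm above the counter; origin on the counter under its centre
- probe: push probe: black handle 70 (own x) x 16 (own y) x 20 mm (own z) and a steel rod 8 mm in diameter sticking out 45 mm at its +x end, axis 10 mm above the underside; 60 g; lies on its flat underside; origin: middle of the handle's underside
- probe_tip (a point): blunt end of the probe's rod, 80 mm ahead (+x) of and 10 mm above the probe's origin
- rest: cork rest for the probe, fixed: 160 (own x) x 90 (own y) x 4 mm, no rim; origin: centre of its underside on the counter
- shaker: salt shaker, 38 mm diameter, 72 mm tall, white with a red twist top; bystander; origin under its centre
There are look-alikes about, which are no part of the job. There is more than one size of the board_red; the one meant has the size given above. Several things look just like the probe: the one meant starts farthest to the robot's right.

How it is judged:
By the outcome, as a careful person would: the job done as asked, in the order asked, and still so for the second after the job is handed in, with the robot touching nothing.
Of board_red, board_yellow, board_green, board_blue, board_white only 3 to 5 are there at a start; the rules pass over those that are not, and their reading is None.
At some moment in a run one of probe, board_red, board_yellow, board_green, board_blue, board_white may be knocked a few centimetres aside while the robot is not near it.
It also fails if it takes over 210 s, if anything falls off the work surface, if the arm or the gripper's body presses on something with over 40 N, if the wrist force passes 120 N, or if a joint passes its speed limit or range.

## Working session

There is one attempt and no reset: what is moved stays moved. The work goes in short steps, Python scripts to look and compute and a tool call to move; the robot and the scene stay as the last step left them, time stands still between calls to the robot, and variables do not carry over. Pictures are saved under pics/ and viewed, at most 14 in all, crops included, and the job is handed in when it is done.

Besides the shell and the picture viewer there is one more tool, called after "Request:" by a JSON object that holds its "op" and its "data", one argument or row to a line. carry_out: Moves the arm, as the interface text tells. Its arguments: {"type":"object","properties":{"moves":{"type":"array","items":{"type":"number"}},"squeeze":{"type":"number"}},"required":["moves"]}

```bash
mkdir -p pics; ls
python3 - <<'E'
from station import monitor, optics, manip, nets
import cv2
print(monitor.get_obs())
for c in("top","side"):
    cv2.imwrite(f"pics/{c}0.png",optics.read_camera(c))
    p=optics.camera_params(c);print(c,p)
E
```

```text
pics
{'time_s': 0.0, 'joint_pos': array([ 1.26400798e+00,  3.20292645e-01,  1.56569191e+00,  1.57113158e-05,
        1.25741557e+00, -2.00011781e-02]), 'joint_velocities': array([-6.08434799e-04, -2.20392080e-07,  1.16611113e-03,  1.13141944e-04,
        1.03935794e-03, -1.20194655e-03]), 'effort': array([-5.27826614e-04, -4.12468350e+01, -2.31968290e+01,  7.26736570e-02,
        4.59161145e-02, -1.42457034e-04]), 'eef_pos': array([0.16253311, 0.55115514, 0.29141474]), 'eef_rot': array([-4.48905280e-01, -3.10904177e+00,  2.79725958e-03]), 'force': array([-0.20790621, -0.17288897, -0.07457828]), 'wrist_torque': array([ 0.01303056, -0.02173313, -0.01089249]), 'grasp_force': 0.0, 'gripper_width': 0.09096328989941684}
top {'mtx': array([[539.63841661,   0.        , 320.31709386],
       [  0.        , 539.63841661, 241.54920063],
       [  0.        ,   0.        ,   1.        ]]), 'R': array([[-0.0108925 , -0.99991399, -0.0073056 ],
       [-0.99856645,  0.01126014, -0.05232825],
       [ 0.05240601,  0.00672515, -0.99860322]]), 't': array([0.12078571, 0.48756613, 1.26965222])}
side {'mtx': array([[547.561257  ,   0.        , 317.16589122],
       [  0.        , 547.561257  , 242.90527807],
       [  0.        ,   0.        ,   1.        ]]), 'R': array([[ 0.85581645, -0.5170319 ,  0.01600698],
       [-0.28121283, -0.49100385, -0.82452081],
       [ 0.43416305,  0.7011371 , -0.56560517]]), 't': array([-0.39850849,  0.25687675,  0.88152529])}
```

View pics/top0.png

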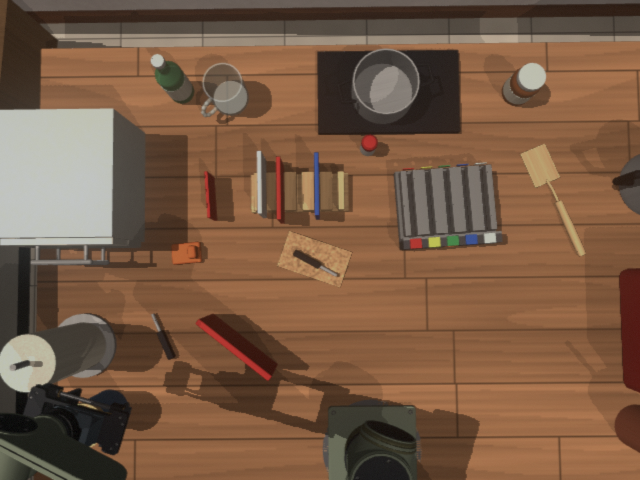

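View pics/side0.png

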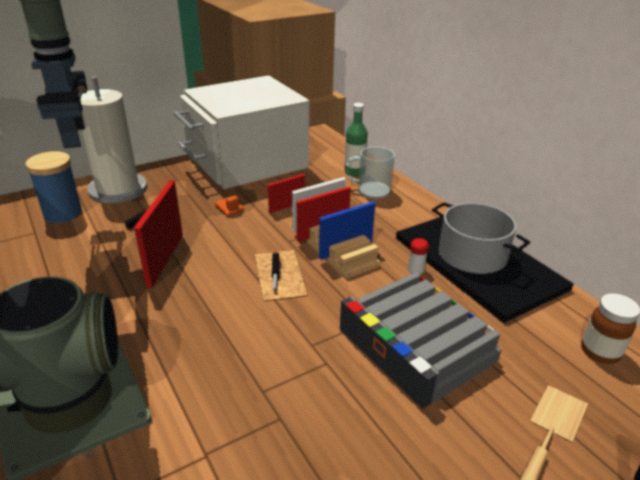

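Boards present: white, red and blue in the stand (top px ~(261,183), (279,188), (317,185)). There is a small red decoy at (210,195) and a big one at (235,347). The dryer is at (447,205), the real probe on the cork at (315,262), and the decoy probe at (163,335).

```bash
cat > h.py <<'E'
from station import monitor, optics, manip, nets
import numpy as np, cv2
from scipy.spatial.transform import Rotation as Ro
P={c:optics.camera_params(c) for c in("top","side")}
def w(c,p): return P[c]["R"].T@(np.array(p)-P[c]["t"])
def px(c,X):
    q=P[c]["mtx"]@(P[c]["R"]@np.array(X)+P[c]["t"]); return q[:2]/q[2]
def onz(c,uv,z):
    "world point at height z seen at pixel uv"
    d=P[c]["R"].T@np.linalg.inv(P[c]["mtx"])@np.array([*uv,1.]); o=-P[c]["R"].T@P[c]["t"]
    return o+d*(z-o[2])/d[2]
def pin(c,n,k=3,f="pinpoint"):
    return [(np.round(w(c,r["point"]),4).tolist(),round(r["confidence"],2)) for r in getattr(nets,f)(c,n)[:k]]
E
python3 - <<'E'
from h import *
for c in("top","side"):
    optics.read_camera(c)
    for n in "board_red board_white board_blue slot_red slot_green slot_blue slot_white dryer stand button_face probe probe_tip rest".split():
        print(c,n,pin(c,n))
print(monitor.get_obs()["time_s"])
E
```

```text
top board_red [([0.2542, 0.3089, 0.001], 0.79), ([0.6009, 0.2043, 0.0077], 0.71), ([0.6121, 0.124, 0.0116], 0.62)]
top board_white [([0.6218, 0.2459, 0.0083], 0.76), ([0.5811, -0.1781, 0.0305], 0.69)]
top board_blue [([0.6097, 0.1247, 0.0135], 0.87)]
top slot_red [([0.5715, -0.0948, 0.0322], 0.65), ([0.5834, -0.2623, 0.0272], 0.32)]
top slot_green [([0.5811, -0.1772, 0.033], 0.63)]
top slot_blue []
top slot_white [([0.5842, -0.2613, 0.0284], 0.59)]
top dryer [([0.5754, -0.176, 0.0004], 0.79), ([0.4521, 0.1308, 0.0032], 0.44)]
top stand [([0.6091, 0.1611, -0.0006], 0.91)]
top button_face []
top probe [([0.2512, 0.4875, 0.0013], 0.62), ([0.4468, 0.1508, 0.0013], 0.55), ([0.7147, 0.0036, 0.0004], 0.22)]
top probe_tip [([0.3223, 0.5162, 0.0112], 0.74), ([0.4088, 0.0782, 0.0143], 0.58)]
top rest [([0.4513, 0.1296, 0.0013], 0.9)]
side board_red [([0.2542, 0.2992, 0.0041], 0.97), ([0.602, 0.3718, -0.0009], 0.69), ([0.6026, 0.2082, 0.011], 0.61)]
side board_white []
side board_blue [([0.6141, 0.1223, 0.0105], 0.95)]
side slot_red [([0.5732, -0.0952, 0.028], 0.63)]
side slot_green [([0.5802, -0.1787, 0.0293], 0.65)]
side slot_blue [([0.5842, -0.2216, 0.0316], 0.94), ([0.5833, -0.263, 0.0302], 0.16)]
side slot_white [([0.5873, -0.2666, 0.0273], 0.69), ([0.6133, 0.123, 0.0062], 0.58)]
side dryer [([0.5774, -0.1822, -0.003], 0.84)]
side stand [([0.6118, 0.1628, 0.0014], 0.75), ([0.5762, -0.0973, 0.0263], 0.65)]
side button_face [([0.5846, -0.2202, 0.0323], 0.71)]
side probe [([0.2493, 0.4866, -0.0017], 0.73), ([0.4518, 0.1467, 0.002], 0.66)]
side probe_tip [([0.4082, 0.0789, 0.0118], 0.76), ([0.5775, -0.1402, 0.0328], 0.54)]
side rest [([0.4539, 0.1281, -0.0008], 0.78)]
1.5
```

```bash
cat >> h.py <<'E'
def rect(T,yaw,x0,x1,y0,y1,z):
    c,s=np.cos(yaw),np.sin(yaw)
    return [np.array([T[0]+c*a-s*b,T[1]+s*a+c*b,z]) for a,b in((x0,y0),(x1,y0),(x1,y1),(x0,y1))]
def crop(c,img,x,y,wd,ht,k,polys,name):
    im=cv2.resize(img[y:y+ht,x:x+wd],None,fx=k,fy=k,interpolation=cv2.INTER_CUBIC)
    for p,col in polys:
        q=np.array([(px(c,X)-[x-.5,y-.5])*k-.5 for X in p])
        cv2.polylines(im,[np.round(q*8).astype(int)],True,col,1,cv2.LINE_AA,3)
    cv2.imwrite(f"pics/{name}.png",im); return im
E
python3 - <<'E'
from h import *
img=optics.read_camera("top"); yw=np.radians(4.5); D=(.579,-.1785)
po=[(rect(D,yw,-.075,.075,k*.042-.007,k*.042+.007,.065),(0,255,0)) for k in(-2,-1,0,1,2)]
po+=[(rect(D,yw,-.105,-.105,-.112,.112,.07),(255,0,255))]
a=crop("top",img,390,150,125,110,6,po,"dry")
S=(.611,.162)
po=[(rect(S,0,-.045,.045,-.116,.116,.045),(0,255,0))]
for X,cl in(((.618,.246),(0,0,255)),((.6025,.205),(0,255,0)),((.612,.1235),(0,255,255))):
    po.append((rect(X,0,-.07,.07,-.005,.005,.117),cl))
po.append((rect((.449,.149),np.radians(-120),-.035,.035,-.008,.008,.024),(0,255,0)))
crop("top",img,240,140,120,150,5,po,"sta")
# vertical-ish board tops by colour
hsv=cv2.cvtColor(img,cv2.COLOR_BGR2HSV); print(hsv[185,[316,317,318]],img[185,[260,261]])
E
```

```text
[[113 139 150]
 [113 142 140]
 [116 120 115]] [[168 179 180]
 [121 133 141]]
```

View pics/dry.png

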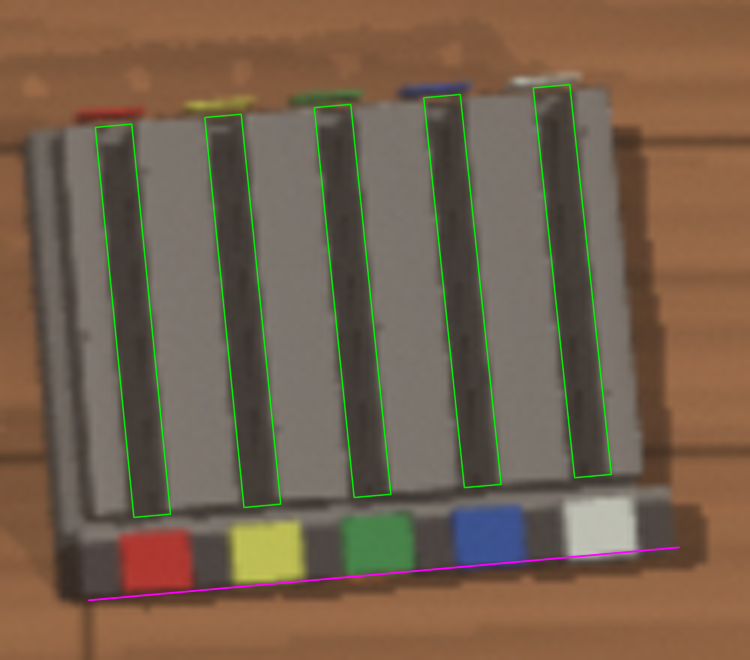

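View pics/sta.png

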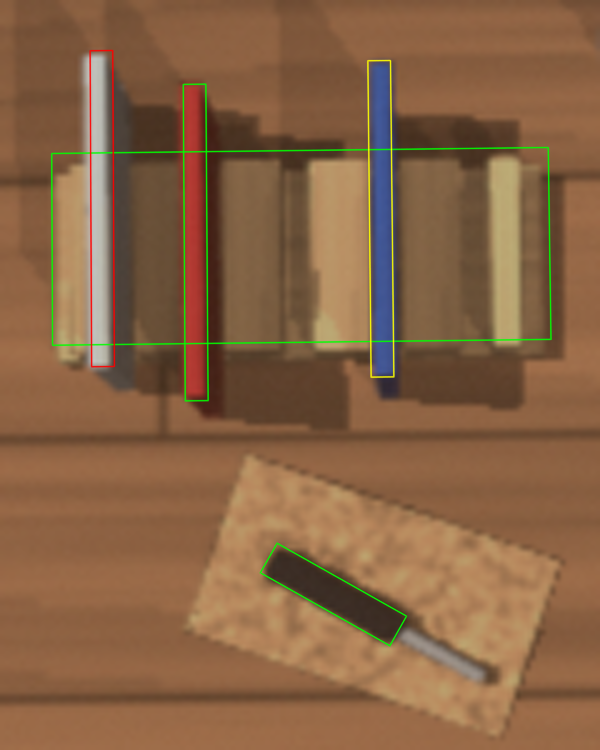

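Overlay fits: the dryer is at (.579,-.1785) with yaw 4.5°, and the boards match. White sits ~2 mm further +y and is turned slightly. The probe matches too. Next is a planner.

```bash
cat >> h.py <<'E'
def plan(ways,step=.045,ang=9.):
    """ways: (x,y,z,yaw deg of tool y from +y, tool down). Prints tool-frame rows."""
    o=monitor.get_obs(); p=o["eef_pos"]; R=Ro.from_rotvec(o["eef_rot"])
    print("at",np.round(p,4),"yaw",round(np.degrees(np.arctan2(-R.as_matrix()[0,1],R.as_matrix()[1,1])),2),"t",o["time_s"])
    for x,y,z,yaw in ways:
        T=Ro.from_euler("z",yaw,degrees=True)*Ro.from_matrix(np.diag([-1.,1,-1]))
        q=np.array([x,y,z]); rv=(R.inv()*T).as_rotvec()
        n=max(1,int(np.ceil(max(np.linalg.norm(q-p)/step,np.degrees(np.linalg.norm(rv))/ang))))
        dR=Ro.from_rotvec(rv/n); tot=R.inv().apply(q-p)
        for i in range(n):
            sh=R.inv().apply((q-p)/n)/.4; r=np.round(np.r_[sh,dR.as_rotvec()/(np.pi/2)],4)
            print(n if i==0 else "","*",r.tolist()); R=R*dR
            if np.linalg.norm(rv)<1e-3: break
        p=q; R=T
E
python3 -c "
from h import *
plan([(.35,.33,.29,0),(.612,.1235,.27,0),(.612,.1235,.157,0)])"
```

```text
at [0.1627 0.5515 0.2923] yaw -16.43 t 1.55
7 * [-0.0865, -0.057, 0.0008, 0.0, 0.0, -0.0261]
 * [-0.0841, -0.0605, 0.0008, 0.0, 0.0, -0.0261]
 * [-0.0816, -0.0638, 0.0008, 0.0, 0.0, -0.0261]
 * [-0.0789, -0.0671, 0.0008, 0.0, 0.0, -0.0261]
 * [-0.0761, -0.0703, 0.0008, 0.0, 0.0, -0.0261]
 * [-0.0732, -0.0734, 0.0008, 0.0, 0.0, -0.0261]
 * [-0.0701, -0.0763, 0.0008, 0.0, 0.0, -0.0261]
8 * [-0.0819, -0.0645, 0.0062, 0.0, 0.0, 0.0]
3 * [0.0, 0.0, 0.0942, 0.0, 0.0, 0.0]
```

Request:
{"op": "carry_out", "data": {
  "moves": [32,-0.086,-0.057,0,0,0,-0.026,32,-0.084,-0.06,0,0,0,-0.026,32,-0.082,-0.064,0,0,0,-0.026,32,-0.079,-0.067,0,0,0,-0.026,32,-0.076,-0.07,0,0,0,-0.026,32,-0.073,-0.073,0,0,0,-0.026,32,-0.07,-0.076,0,0,0,-0.026,32,-0.082,-0.064,0.006,0,0,0,32,-0.082,-0.064,0.006,0,0,0,32,-0.082,-0.064,0.006,0,0,0,32,-0.082,-0.064,0.006,0,0,0,32,-0.082,-0.064,0.006,0,0,0,32,-0.082,-0.064,0.006,0,0,0,32,-0.082,-0.064,0.006,0,0,0,32,-0.082,-0.064,0.006,0,0,0,32,0,0,0,0,0,0],
  "squeeze": 20
}}

```text
time_s: 3.55
eef_pos: [0.6137, 0.1236, 0.2722]
eef_rot: [-0.006, -3.142, 0.001]
force: [-0.2, 1.1, -0.1]
gripper_width: 0.0319
grasp_force: 0.0
```

```bash
python3 -c "
from h import *
print(monitor.get_obs()['gripper_width'],monitor.get_obs()['force'])
img=optics.read_camera('top'); cv2.imwrite('pics/t1.png',img)
plan([(.612,.1235,.157,0)],.04)"
```

```text
0.03189840518711815 [-0.22220251  1.05178302 -0.05442921]
at [0.6125 0.1247 0.2724] yaw -0.16 t 3.6
3 * [0.0003, -0.001, 0.0962, 0.0, -0.0002, -0.0006]
 * [0.0003, -0.001, 0.0962, 0.0, -0.0002, -0.0006]
 * [0.0004, -0.001, 0.0962, 0.0, -0.0002, -0.0006]
```

Request:
{"op": "carry_out", "data": {
  "moves": [32,0,-0.003,0.096,0,0,-0.002,32,0,0,0.096,0,0,0,32,0,0,0.096,0,0,0,32,0,0,0,0,0,0,4,0,0,0,0,0,0,4,0,0,0,0,0,0,4,0,0,0,0,0,0,4,0,0,0,0,0,0],
  "squeeze": 20
}}

```text
time_s: 4.6
eef_pos: [0.6127, 0.1245, 0.1597]
eef_rot: [-0.003, 3.138, 0.001]
force: [-0.8, 0.5, 7.0]
gripper_width: 0.01
grasp_force: 20.0
```

```bash
python3 -c "
from h import *
plan([(.612,.1235,.30,0),(.579+.0420*np.sin(.0785),-.1785-.042*np.cos(.0785),.30,4.5)])"
```

```text
at [0.6127 0.1245 0.1597] yaw 0.13 t 4.6
4 * [0.0002, -0.0006, -0.0877, 0.0001, 0.0005, 0.0004]
 * [0.0002, -0.0006, -0.0877, 0.0001, 0.0005, 0.0004]
 * [0.0003, -0.0006, -0.0877, 0.0001, 0.0005, 0.0004]
 * [0.0004, -0.0006, -0.0877, 0.0001, 0.0005, 0.0004]
8 * [0.0093, -0.1075, 0.0, 0.0, 0.0, -0.0063]
 * [0.0103, -0.1074, 0.0, 0.0, 0.0, -0.0063]
 * [0.0114, -0.1073, 0.0, 0.0, 0.0, -0.0063]
 * [0.0124, -0.1071, 0.0, 0.0, 0.0, -0.0063]
 * [0.0135, -0.107, 0.0, 0.0, 0.0, -0.0063]
 * [0.0145, -0.1069, 0.0, 0.0, 0.0, -0.0063]
 * [0.0156, -0.1067, 0.0, 0.0, 0.0, -0.0063]
 * [0.0166, -0.1066, 0.0, 0.0, 0.0, -0.0063]
```

Request:
{"op": "carry_out", "data": {
  "moves": [4,0,0,-0.088,0,0,0,4,0,0,-0.088,0,0,0,4,0,0,-0.088,0,0,0,4,0,0,-0.088,0,0,0,4,0.009,-0.107,0,0,0,-0.006,4,0.01,-0.107,0,0,0,-0.006,4,0.011,-0.107,0,0,0,-0.006,4,0.012,-0.107,0,0,0,-0.006,4,0.013,-0.107,0,0,0,-0.006,4,0.014,-0.107,0,0,0,-0.006,4,0.015,-0.107,0,0,0,-0.006,4,0.016,-0.107,0,0,0,-0.006,4,0,0,0,0,0,0]
}}

```text
time_s: 6.22
eef_pos: [0.5833, -0.2222, 0.2981]
eef_rot: [0.116, -3.139, 0.001]
force: [0.2, 0.8, -1.1]
gripper_width: 0.0102
grasp_force: 20.0
```

```bash
python3 -c "
from h import *
o=monitor.get_obs(); print(o['gripper_width'],o['grasp_force'],o['force'])
for c in('top','side'):
    cv2.imwrite(f'pics/{c}2.png',optics.read_camera(c)); print(pin(c,'board_blue'))
plan([(.579+.0420*np.sin(.0785),-.1785-.042*np.cos(.0785),.225,4.5)])"
```

```text
0.010190506793622052 19.99949723482132 [ 0.16922293  0.75294127 -1.13699058]
[([0.5836, -0.225, 0.1504], 0.73), ([0.7134, -0.0006, 0.0003], 0.54)]
[([0.5852, -0.2219, 0.1483], 0.66), ([0.5819, -0.1808, 0.0299], 0.33)]
at [ 0.584  -0.2185  0.2985] yaw 4.49 t 6.425
2 * [0.0023, -0.0023, 0.0919, 0.0002, -0.0001, -0.0001]
```

View pics/side2.png

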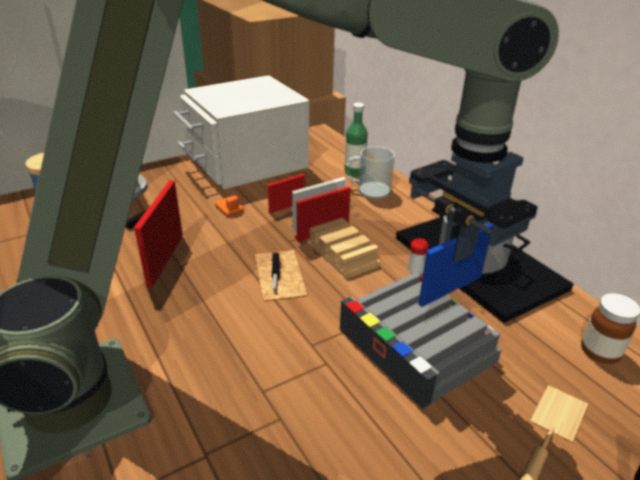

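Blue is held level over the dryer, its bottom edge near (470,285). I'll lower it to just above the slot mouth and check the fit.

Request:
{"op": "carry_out", "data": {
  "moves": [4,0.002,-0.002,0.09,0,0,0,4,0.002,-0.002,0.09,0,0,0,4,0,0,0,0,0,0,4,0,0,0,0,0,0]
}}

```text
time_s: 6.92
eef_pos: [0.5835, -0.2207, 0.2281]
eef_rot: [-0.123, 3.137, -0.001]
force: [-0.2, 0.2, -1.5]
gripper_width: 0.0102
grasp_force: 20.0
```

```bash
python3 -c "
from h import *
for i in range(3): print(monitor.get_obs()['eef_pos'])
img=optics.read_camera('side'); yw=np.radians(4.5); D=(.579,-.1785)
po=[(rect(D,yw,-.075,.075,k*.042-.007,k*.042+.007,.065),(0,255,0)) for k in(-2,-1,0)]
for i in range(3):
    optics.read_camera('top');print(monitor.get_obs()['eef_pos'],pin('top','board_blue',1))
b=(.5823,-.2204)
po.append((rect(b,yw,-.07,.07,-.005,.005,.078),(0,255,255)))
crop('side',img,330,220,180,180,4,po,'s3')
plan([(.5823,-.2204,.174,4.5)])"
```

```text
[ 0.58351284 -0.22067008  0.2281411 ]
[ 0.58351284 -0.22067008  0.2281411 ]
[ 0.58351284 -0.22067008  0.2281411 ]
[ 0.58362567 -0.22104329  0.2286937 ] [([0.5847, -0.2203, 0.0794], 0.98)]
[ 0.58324645 -0.22116065  0.22829071] [([0.5859, -0.2227, 0.0798], 0.95)]
[ 0.58291135 -0.22119016  0.22768884] [([0.5837, -0.2218, 0.0809], 0.89)]
at [ 0.5828 -0.2212  0.2274] yaw 4.45 t 7.275
2 * [0.0006, 0.0011, 0.0668, -0.0002, 0.0004, -0.0003]
 * [0.0006, 0.001, 0.0668, -0.0002, 0.0004, -0.0003]
```

View pics/s3.png

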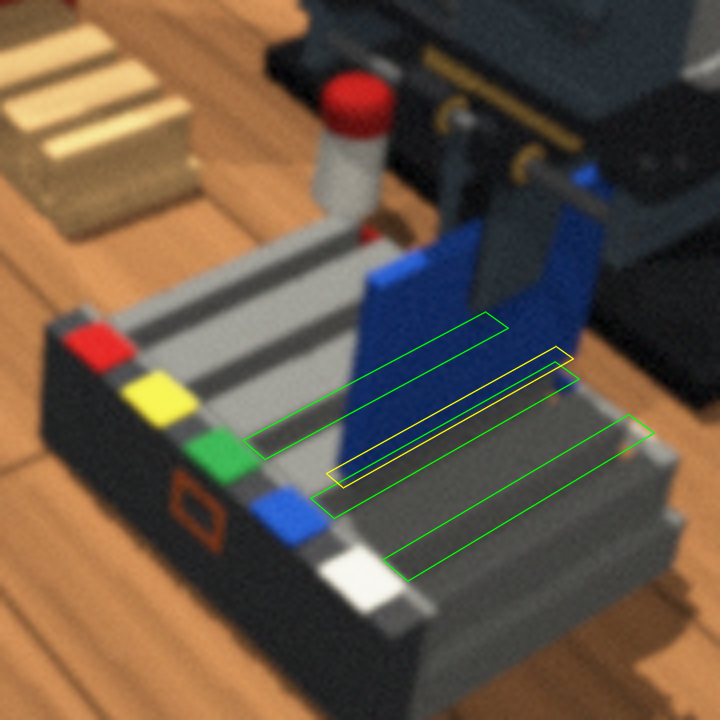

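```bash
python3 -c "
from h import *
img=optics.read_camera('side'); yw=np.radians(4.5)
hsv=cv2.cvtColor(img,cv2.COLOR_BGR2HSV); m=cv2.inRange(hsv,(105,120,40),(125,255,255))
n,l,s,_=cv2.connectedComponentsWithStats(m); k=1+np.argmax(s[1:,4]); print(s[k])
h=cv2.convexHull(np.argwhere(l==k)[:,::-1].astype(np.int32)); print(cv2.approxPolyDP(h,2.5,True)[:,0].tolist())
for z in(.08,.185):
  for q in rect((.583,-.221),yw,-.07,.07,-.005,.005,z): print(z,np.round(px('side',q),1))
im=crop('side',img,330,220,180,180,4,[],'s4')
"
```

```text
[ 415  272   67   69 2399]
[[479, 276], [472, 316], [416, 340], [422, 289], [449, 274], [473, 272]]
0.08 [416.1 340.7]
0.08 [473.6 308.4]
0.08 [469.2 305.3]
0.08 [411.8 337.1]
0.185 [424.2 291. ]
0.185 [484.9 260.4]
0.185 [480.2 257.5]
0.185 [419.6 287.6]
```

View pics/s4.png

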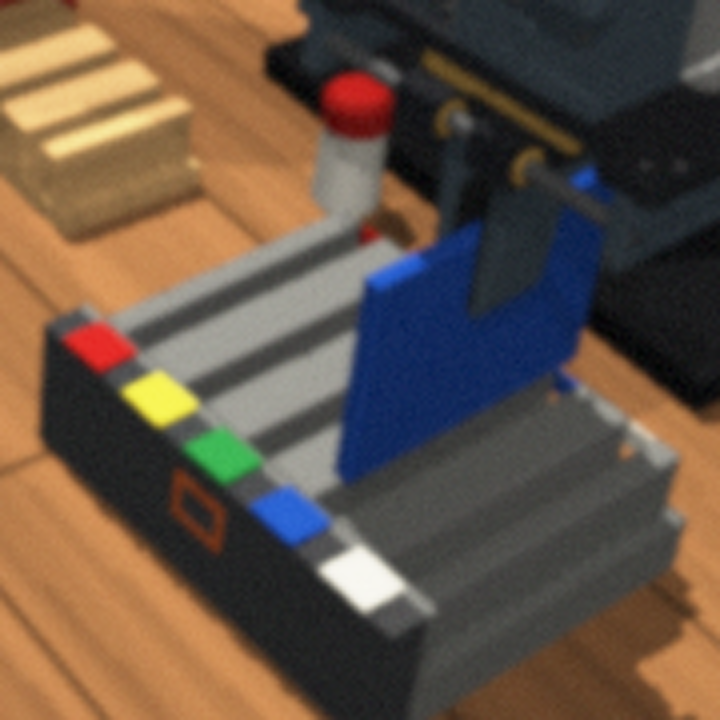

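The board is level and matches its prediction within half a pixel. Lowering.

Request:
{"op": "carry_out", "data": {
  "moves": [4,0,0.002,0.035,0,0,0,4,0,0,0.035,0,0,0,4,0,0,0.03,0,0,0,4,0,0,0.022,0,0,0,4,0,0,0,0,0,0]
}}

```text
time_s: 7.95
eef_pos: [0.5826, -0.2203, 0.1774]
eef_rot: [0.122, -3.139, -0.0]
force: [0.4, -0.6, -1.5]
gripper_width: 0.0099
grasp_force: 20.0
```

Request:
{"op": "carry_out", "data": {
  "moves": [4,0,0,0.005,0,0,0,4,0,0,0.005,0,0,0,4,0,0,0,0,0,0]
}}

```text
time_s: 8.32
eef_pos: [0.5828, -0.2203, 0.1769]
eef_rot: [-0.122, 3.137, -0.001]
force: [-3.6, 2.9, 13.6]
gripper_width: 0.01
grasp_force: 20.0
```

Request:
{"op": "carry_out", "data": {
  "moves": [24,0,0,-0.005,0,0,0,24,0,0,0,0,0,0,26,0,0,0,0,0,0,26,0,0,-0.05,0,0,0,26,0,0,-0.08,0,0,0,26,0,0,-0.08,0,0,0,26,0,0,-0.04,0,0,0,26,0,0,0,0,0,0]
}}

```text
time_s: 9.32
eef_pos: [0.5828, -0.2204, 0.2764]
eef_rot: [-0.122, 3.138, -0.001]
force: [-0.3, 0.1, -0.5]
gripper_width: 0.026
grasp_force: 0.0
```

```bash
python3 -c "
from h import *
for c in('side','top'):
    img=optics.read_camera(c)
    print(c,pin(c,'board_blue',1))
    for n in('board_red','board_white'): print(n,pin(c,n))
plan([(.603,.2055,.27,0),(.603,.2055,.157,0)])
"
```

```text
side [([0.5833, -0.2217, 0.0284], 0.59)]
board_red [([0.6009, 0.3727, 0.0004], 0.92), ([0.2592, 0.2999, 0.0018], 0.75), ([0.6056, 0.2076, 0.0112], 0.6)]
board_white []
top []
board_red [([0.603, 0.2051, 0.0117], 0.62), ([0.2551, 0.3047, 0.0015], 0.61), ([0.5966, 0.3723, -0.0017], 0.57)]
board_white [([0.6181, 0.2435, 0.0056], 0.75)]
at [ 0.5824 -0.2202  0.275 ] yaw 4.45 t 9.725
10 * [-0.0134, 0.1057, 0.0013, 0.0, -0.0001, 0.0049]
 * [-0.0126, 0.1058, 0.0013, 0.0, -0.0001, 0.0049]
 * [-0.0118, 0.1059, 0.0013, 0.0, -0.0001, 0.0049]
 * [-0.0109, 0.106, 0.0013, 0.0, -0.0001, 0.0049]
 * [-0.0101, 0.1061, 0.0013, 0.0, -0.0001, 0.0049]
 * [-0.0093, 0.1062, 0.0013, 0.0, -0.0001, 0.0049]
 * [-0.0085, 0.1062, 0.0013, 0.0, -0.0001, 0.0049]
 * [-0.0076, 0.1063, 0.0013, 0.0, -0.0001, 0.0049]
 * [-0.0068, 0.1063, 0.0013, 0.0, -0.0001, 0.0049]
 * [-0.006, 0.1064, 0.0013, 0.0, -0.0001, 0.0049]
3 * [0.0, 0.0, 0.0942, 0.0, 0.0, 0.0]
```

Blue is seated (z≈.03). Red next.

Request:
{"op": "carry_out", "data": {
  "moves": [28,-0.013,0.106,0,0,0,0.005,28,-0.013,0.106,0,0,0,0.005,28,-0.012,0.106,0,0,0,0.005,28,-0.011,0.106,0,0,0,0.005,28,-0.01,0.106,0,0,0,0.005,28,-0.009,0.106,0,0,0,0.005,28,-0.008,0.106,0,0,0,0.005,28,-0.007,0.106,0,0,0,0.005,28,-0.007,0.106,0,0,0,0.005,28,-0.006,0.106,0,0,0,0.005,28,0,0,0,0,0,0,28,0,0,0,0,0,0]
}}

```text
time_s: 11.22
eef_pos: [0.6028, 0.2047, 0.2755]
eef_rot: [-0.001, -3.141, 0.001]
force: [0.0, 0.1, 0.5]
gripper_width: 0.0277
grasp_force: 0.0
```

```bash
python3 -c "
from h import *
plan([(.603,.2055,.159,0),(.603,.2055,.30,0),(.579-.084*np.sin(.0785),-.1785+.084*np.cos(.0785),.30,4.5)])
"
```

```text
at [0.6028 0.2047 0.2755] yaw -0.03 t 11.225
3 * [-0.0002, 0.0007, 0.0971, -0.0002, -0.0001, -0.0001]
 * [-0.0002, 0.0007, 0.0971, -0.0002, -0.0001, -0.0001]
 * [-0.0002, 0.0007, 0.0971, -0.0002, -0.0001, -0.0001]
4 * [0.0, 0.0, -0.0881, 0.0, 0.0, 0.0]
7 * [0.0109, -0.1072, 0.0, 0.0, 0.0, -0.0071]
 * [0.0121, -0.1071, 0.0, 0.0, 0.0, -0.0071]
 * [0.0133, -0.107, 0.0, 0.0, 0.0, -0.0071]
 * [0.0145, -0.1068, 0.0, 0.0, 0.0, -0.0071]
 * [0.0157, -0.1066, 0.0, 0.0, 0.0, -0.0071]
 * [0.0169, -0.1065, 0.0, 0.0, 0.0, -0.0071]
 * [0.0181, -0.1063, 0.0, 0.0, 0.0, -0.0071]
```

Request:
{"op": "carry_out", "data": {
  "moves": [28,0,0.002,0.097,0,0,0,28,0,0,0.097,0,0,0,28,0,0,0.097,0,0,0,28,0,0,0,0,0,0,4,0,0,0,0,0,0,4,0,0,0,0,0,0,4,0,0,0,0,0,0,4,0,0,0,0,0,0]
}}

```text
time_s: 12.22
eef_pos: [0.604, 0.206, 0.1617]
eef_rot: [0.001, 3.138, 0.001]
force: [0.4, -1.5, 6.3]
gripper_width: 0.01
grasp_force: 20.0
```

Request:
{"op": "carry_out", "data": {
  "moves": [4,0,0,-0.088,0,0,0,4,0,0,-0.088,0,0,0,4,0,0,-0.088,0,0,0,4,0,0,-0.088,0,0,0,4,0.011,-0.107,0,0,0,-0.007,4,0.012,-0.107,0,0,0,-0.007,4,0.013,-0.107,0,0,0,-0.007,4,0.0145,-0.107,0,0,0,-0.007,4,0.016,-0.107,0,0,0,-0.007,4,0.017,-0.107,0,0,0,-0.007,4,0.018,-0.106,0,0,0,-0.007,4,0,0,0.08,0,0,0,4,0,0,0.08,0,0,0,4,0,0,0,0,0,0,4,0,0,0,0,0,0]
}}

```text
time_s: 14.1
eef_pos: [0.5726, -0.0945, 0.2375]
eef_rot: [-0.12, 3.137, -0.0]
force: [0.4, 0.0, -0.5]
gripper_width: 0.0101
grasp_force: 20.0
```

```bash
python3 -c "
from h import *
img=optics.read_camera('side'); print(pin('side','board_red',4))
optics.read_camera('top'); print(pin('top','board_red',4)); o=monitor.get_obs(); print(o['gripper_width'],o['force'])
b=(.5724,-.0948); yw=.0785
plan([(*b,.228,4.5),(*b,.178,4.5)])
po=[(rect(b,yw,-.07,.07,-.005,.005,z),(0,255,255)) for z in(.08,.185)]
crop('side',img,300,180,220,180,3.5,po,'s5')
"
```

```text
[([0.2606, 0.298, 0.0036], 0.88), ([0.574, -0.0928, 0.0888], 0.81), ([0.5994, 0.3734, -0.0015], 0.59)]
[([0.5992, 0.3708, 0.0022], 0.84), ([0.2548, 0.3033, 0.0031], 0.62)]
0.009936044267685212 [-0.26633363  0.01278772 -0.69383696]
at [ 0.5725 -0.0945  0.2376] yaw 4.38 t 14.3
1 * [0.0005, -0.0008, 0.024, -0.0004, 0.0016, -0.0014]
2 * [0.0, 0.0, 0.0625, 0.0, 0.0, 0.0]
```

View pics/s5.png

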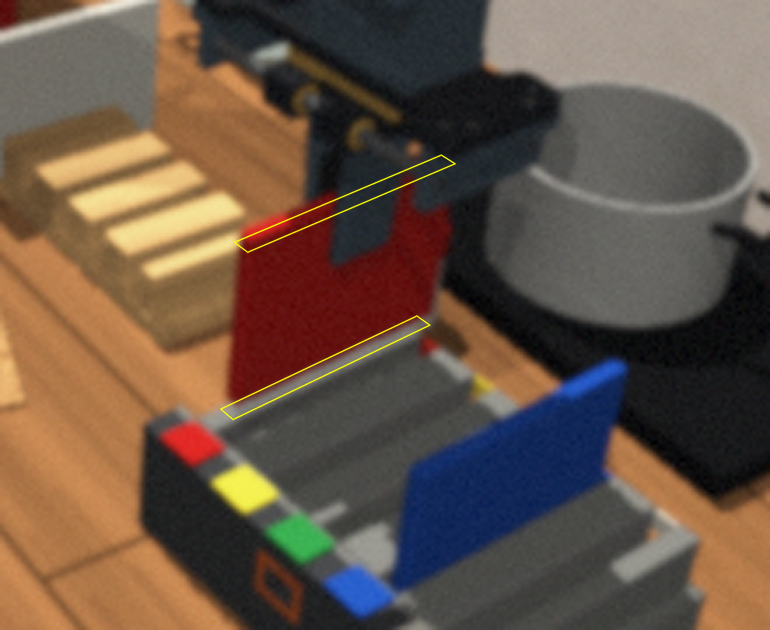

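Red is aligned over its slot, and blue looks seated. Lower red.

Request:
{"op": "carry_out", "data": {
  "moves": [4,0,-0.001,0.04,0,0,-0.001,4,0,0,0.04,0,0,0,4,0,0,0.035,0,0,0,4,0,0,0.034,0,0,0,4,0,0,0.005,0,0,0,4,0,0,0,0,0,0]
}}

```text
time_s: 15.05
eef_pos: [0.5722, -0.0948, 0.176]
eef_rot: [-0.122, 3.138, 0.0]
force: [-3.2, 0.4, 8.6]
gripper_width: 0.01
grasp_force: 20.0
```

Request:
{"op": "carry_out", "data": {
  "moves": [24,0,0,-0.004,0,0,0,26,0,0,0,0,0,0,26,0,0,0,0,0,0,26,0,0,-0.05,0,0,0,26,0,0,-0.08,0,0,0,26,0,0,-0.08,0,0,0,26,0,0,-0.04,0,0,0,26,0,0,0,0,0,0]
}}

```text
time_s: 16.05
eef_pos: [0.5723, -0.095, 0.2768]
eef_rot: [-0.122, 3.137, -0.0]
force: [-0.5, -0.5, -1.0]
gripper_width: 0.0258
grasp_force: 0.0
```

```bash
python3 -c "
from h import *
for c in('side','top'):
    img=optics.read_camera(c)
    for n in('board_red','board_white','board_blue'): print(c,n,pin(c,n))
b=(.6185,.2475);yw=np.radians(1.2)
po=[(rect(b,yw,-.07,.07,-.005,.005,.117),(0,0,255))]
D=(.579,-.1785);yw=.0785
po+=[(rect((D[0]-k*.042*np.sin(yw),D[1]+k*.042*np.cos(yw)),yw,-.07,.07,-.005,.005,.135),(0,255,0)) for k in(2,-1,)]
crop('top',img,230,135,290,120,2.7,po,'s6')
plan([(.618,.2475,.27,1.2)])
"
```

```text
side board_red [([0.5982, 0.3716, -0.0014], 0.75), ([0.2558, 0.301, 0.0011], 0.73), ([0.5739, -0.0951, 0.0299], 0.6)]
side board_white [([0.6183, 0.2481, 0.014], 0.66)]
side board_blue [([0.5828, -0.2174, 0.0285], 0.77)]
top board_red [([0.601, 0.3718, 0.0003], 0.94), ([0.2561, 0.3046, 0.0019], 0.86), ([0.5683, -0.0987, 0.0238], 0.52)]
top board_white [([0.6223, 0.2472, 0.0084], 0.6), ([0.407, 0.0794, 0.0133], 0.57)]
top board_blue [([0.579, -0.2194, 0.0279], 0.85)]
at [ 0.5718 -0.0949  0.2755] yaw 4.45 t 16.45
8 * [-0.0227, 0.1056, 0.0017, 0.0, -0.0001, 0.0045]
 * [-0.0219, 0.1057, 0.0017, 0.0, -0.0001, 0.0045]
 * [-0.0212, 0.1059, 0.0017, 0.0, -0.0001, 0.0045]
 * [-0.0204, 0.106, 0.0017, 0.0, -0.0001, 0.0045]
 * [-0.0197, 0.1062, 0.0017, 0.0, -0.0001, 0.0045]
 * [-0.0189, 0.1063, 0.0017, 0.0, -0.0001, 0.0045]
 * [-0.0182, 0.1064, 0.0017, 0.0, -0.0001, 0.0045]
 * [-0.0174, 0.1066, 0.0017, 0.0, -0.0001, 0.0045]
```

View pics/s6.png

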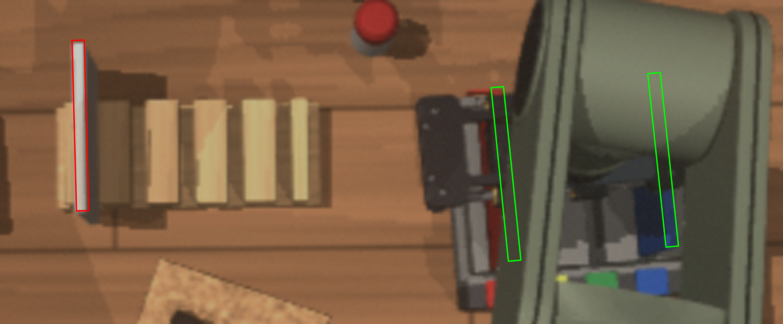

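White fits the overlay at (.6185,.2475).

Request:
{"op": "carry_out", "data": {
  "moves": [28,-0.023,0.106,0,0,0,0.0045,28,-0.022,0.106,0,0,0,0.0045,28,-0.021,0.106,0,0,0,0.0045,28,-0.02,0.106,0,0,0,0.0045,28,-0.02,0.106,0,0,0,0.0045,28,-0.019,0.106,0,0,0,0.0045,28,-0.018,0.106,0,0,0,0.0045,28,-0.017,0.107,0,0,0,0.0045,28,0,0,0,0,0,0,28,0,0,0,0,0,0,28,0,0,0.095,0,0,0,28,0,0,0.095,0,0,0,28,0,0,0.095,0,0,0,28,0,0,0,0,0,0]
}}

```text
time_s: 18.2
eef_pos: [0.6163, 0.2455, 0.1593]
eef_rot: [0.031, -3.135, 0.004]
force: [-0.3, -0.4, -0.5]
gripper_width: 0.0278
grasp_force: 0.0
```

Request:
{"op": "carry_out", "data": {
  "moves": [4,0,0,0,0,0,0,4,0,0,0,0,0,0,4,0,0,0,0,0,0,4,0,0,0,0,0,0,4,0,0,-0.088,0,0,0,4,0,0,-0.088,0,0,0,4,0,0,-0.088,0,0,0,4,0,0,-0.088,0,0,0]
}}

```text
time_s: 19.2
eef_pos: [0.6176, 0.2476, 0.3042]
eef_rot: [0.033, -3.141, 0.0]
force: [0.0, 1.2, -1.0]
gripper_width: 0.01
grasp_force: 20.0
```

```bash
python3 -c "
from h import *
plan([(.5856,-.2622,.305,4.5)])
"
```

```text
at [0.6176 0.2476 0.3042] yaw 1.22 t 19.2
12 * [0.0089, -0.106, -0.0002, -0.0, -0.0, -0.003]
 * [0.0094, -0.106, -0.0002, -0.0, -0.0, -0.003]
 * [0.0099, -0.1059, -0.0002, -0.0, -0.0, -0.003]
 * [0.0104, -0.1059, -0.0002, -0.0, -0.0, -0.003]
 * [0.011, -0.1058, -0.0002, -0.0, -0.0, -0.003]
 * [0.0115, -0.1058, -0.0002, -0.0, -0.0, -0.003]
 * [0.012, -0.1057, -0.0002, -0.0, -0.0, -0.003]
 * [0.0125, -0.1057, -0.0002, -0.0, -0.0, -0.003]
 * [0.013, -0.1056, -0.0002, -0.0, -0.0, -0.003]
 * [0.0135, -0.1056, -0.0002, -0.0, -0.0, -0.003]
 * [0.014, -0.1055, -0.0002, -0.0, -0.0, -0.003]
 * [0.0145, -0.1054, -0.0002, -0.0, -0.0, -0.003]
```

Request:
{"op": "carry_out", "data": {
  "moves": [4,0.009,-0.106,0,0,0,-0.003,4,0.009,-0.106,0,0,0,-0.003,4,0.01,-0.106,0,0,0,-0.003,4,0.01,-0.106,0,0,0,-0.003,4,0.011,-0.106,0,0,0,-0.003,4,0.012,-0.106,0,0,0,-0.003,4,0.012,-0.106,0,0,0,-0.003,4,0.013,-0.106,0,0,0,-0.003,4,0.013,-0.106,0,0,0,-0.003,4,0.014,-0.105,0,0,0,-0.003,4,0.014,-0.105,0,0,0,-0.003,4,0.014,-0.105,0,0,0,-0.003,4,0,0,0,0,0,0,4,0,0,0,0,0,0,4,0,0,0.09,0,0,0,4,0,0,0.09,0,0,0,4,0,0,0,0,0,0,4,0,0,0,0,0,0]
}}

```text
time_s: 21.45
eef_pos: [0.5863, -0.2616, 0.2326]
eef_rot: [-0.124, 3.137, -0.001]
force: [0.0, -0.3, -0.2]
gripper_width: 0.0099
grasp_force: 20.0
```

```bash
python3 -c "
from h import *
img=optics.read_camera('side'); print(pin('side','board_white',4),pin('side','probe'))
b=(.5856,-.2622); yw=.0785
plan([(*b,.1775,4.5)])
po=[(rect(b,yw,-.07,.07,-.005,.005,z),(0,255,255)) for z in(.085,.190)]
crop('side',img,300,180,230,200,3.3,po,'s7')
"
```

```text
[([0.5837, -0.2612, 0.0791], 0.91)] [([0.4486, 0.1473, 0.0056], 0.81)]
at [ 0.5863 -0.2622  0.233 ] yaw 4.47 t 21.6
2 * [0.001, 0.0002, 0.0694, -0.0005, 0.001, -0.0002]
 * [0.0009, 0.0001, 0.0694, -0.0005, 0.001, -0.0002]
```

View pics/s7.png

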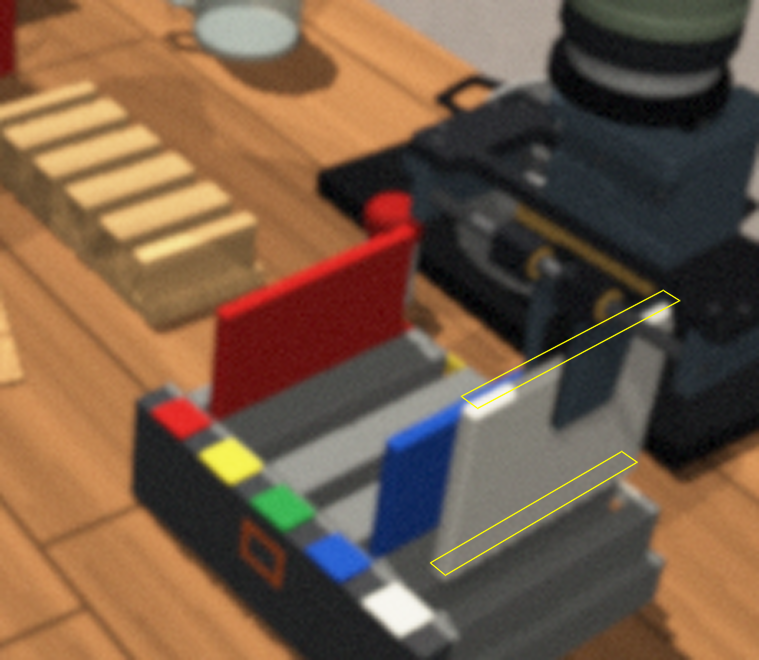

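White is aligned over its slot, about 5 mm lower in the grip than red was. Red and blue stand well.

Request:
{"op": "carry_out", "data": {
  "moves": [4,0.001,0,0.04,0,0,0,4,0,0,0.04,0,0,0,4,0,0,0.035,0,0,0,4,0,0,0,0,0,0,4,0,0,0.006,0,0,0,4,0,0,0,0,0,0]
}}

```text
time_s: 22.35
eef_pos: [0.585, -0.2622, 0.1826]
eef_rot: [0.122, -3.139, -0.0]
force: [-0.9, 0.5, -1.6]
gripper_width: 0.0098
grasp_force: 20.0
```

Request:
{"op": "carry_out", "data": {
  "moves": [4,0,0,0.005,0,0,0,4,0,0,0.005,0,0,0,4,0,0,0,0,0,0]
}}

```text
time_s: 22.72
eef_pos: [0.5855, -0.2622, 0.1818]
eef_rot: [-0.122, 3.136, -0.002]
force: [-1.1, 2.0, 12.3]
gripper_width: 0.0099
grasp_force: 20.0
```

Request:
{"op": "carry_out", "data": {
  "moves": [24,0,0,-0.005,0,0,0,26,0,0,0,0,0,0,26,0,0,0,0,0,0,26,0,0,-0.05,0,0,0,26,0,0,-0.08,0,0,0,26,0,0,-0.08,0,0,0,26,0,0,-0.04,0,0,0,26,0,0,0,0,0,0]
}}

```text
time_s: 23.72
eef_pos: [0.5853, -0.2623, 0.2812]
eef_rot: [-0.122, 3.138, -0.001]
force: [0.1, -0.2, 0.3]
gripper_width: 0.0258
grasp_force: 0.0
```

```bash
python3 -c "
from h import *
for c in('side','top'):
    img=optics.read_camera(c)
    for n in('board_red','board_white','board_blue','probe','probe_tip','rest'): print(c,n,pin(c,n))
    cv2.imwrite(f'pics/{c}8.png',img)
po=[(rect((.449,.149),np.radians(-120),-.035,.035,-.008,.008,.024),(0,255,0))]
crop('top',img,270,220,90,75,7,po,'s8')
plan([(.449,.149,.20,-120)])
"
```

```text
side board_red [([0.573, -0.0957, 0.0282], 0.92), ([0.2602, 0.2969, 0.0016], 0.75), ([0.6031, 0.3732, -0.002], 0.61)]
side board_white [([0.5881, -0.2608, 0.03], 0.67)]
side board_blue [([0.5841, -0.2211, 0.0272], 0.79)]
side probe [([0.4464, 0.1458, 0.0047], 0.77), ([0.2446, 0.4856, 0.0012], 0.59)]
side probe_tip [([0.4131, 0.076, 0.0131], 0.54)]
side rest [([0.4466, 0.1287, 0.0003], 0.81), ([0.5794, -0.1793, 0.0003], 0.7)]
top board_red [([0.601, 0.3744, 0.0005], 0.85), ([0.2558, 0.3046, 0.0025], 0.61), ([0.5714, -0.0969, 0.0256], 0.6)]
top board_white [([0.5876, -0.2651, 0.0257], 0.76)]
top board_blue [([0.579, -0.2232, 0.0322], 0.8)]
top probe [([0.2501, 0.487, 0.0003], 0.64), ([0.4444, 0.1467, 0.0029], 0.49)]
top probe_tip [([0.3167, 0.5157, 0.0114], 0.89), ([0.4087, 0.0794, 0.0142], 0.72), ([0.5736, -0.179, 0.0039], 0.65)]
top rest [([0.4505, 0.1298, 0.0019], 0.78)]
at [ 0.585  -0.2622  0.2806] yaw 4.45 t 24.425
14 * [0.0185, 0.0751, 0.0144, 0.0, -0.0, 0.0988]
 * [0.0299, 0.0713, 0.0144, 0.0, -0.0, 0.0988]
 * [0.0406, 0.0658, 0.0144, 0.0, -0.0, 0.0988]
 * [0.0503, 0.0588, 0.0144, 0.0, -0.0, 0.0988]
 * [0.0587, 0.0503, 0.0144, 0.0, -0.0, 0.0988]
 * [0.0658, 0.0406, 0.0144, 0.0, -0.0, 0.0988]
 * [0.0713, 0.03, 0.0144, 0.0, -0.0, 0.0988]
 * [0.0751, 0.0186, 0.0144, 0.0, -0.0, 0.0988]
 * [0.077, 0.0068, 0.0144, 0.0, -0.0, 0.0988]
 * [0.0772, -0.0052, 0.0144, 0.0, -0.0, 0.0988]
 * [0.0754, -0.0171, 0.0144, 0.0, -0.0, 0.0988]
 * [0.0719, -0.0285, 0.0144, 0.0, -0.0, 0.0988]
 * [0.0666, -0.0393, 0.0144, 0.0, -0.0, 0.0988]
 * [0.0598, -0.0491, 0.0144, 0.0, -0.0, 0.0988]
```

View pics/s8.png

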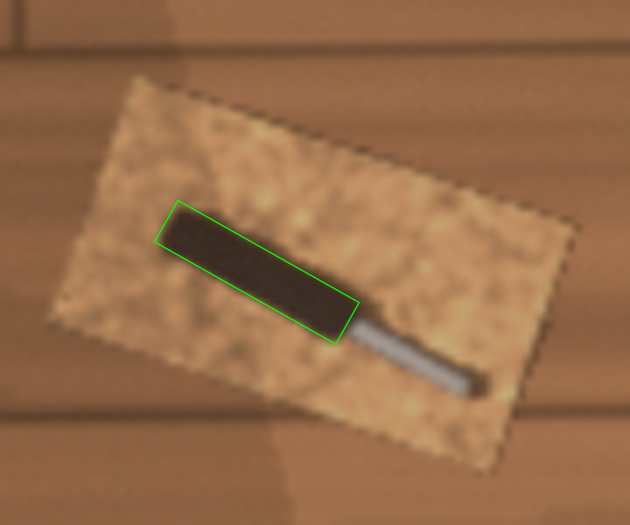

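All three boards are in. The probe is unmoved on the cork, at about (.448,.148) with yaw ≈-118.5°.

Request:
{"op": "carry_out", "data": {
  "moves": [40,0.0185,0.075,0,0,0,0.099,40,0.03,0.071,0,0,0,0.099,40,0.041,0.066,0,0,0,0.099,40,0.05,0.059,0,0,0,0.099,40,0.059,0.05,0,0,0,0.099,40,0.066,0.041,0,0,0,0.099,40,0.071,0.03,0.03,0,0,0.099,40,0.075,0.019,0.03,0,0,0.099,40,0.077,0.007,0.03,0,0,0.099,40,0.077,-0.005,0.03,0,0,0.099,40,0.075,-0.017,0.03,0,0,0.099,40,0.072,-0.029,0.03,0,0,0.099,40,0.067,-0.039,0.02,0,0,0.099,40,0.06,-0.049,0,0,0,0.083,40,0,0,0,0,0,0,40,0,0,0,0,0,0]
}}

```text
time_s: 26.42
eef_pos: [0.4506, 0.1491, 0.2008]
eef_rot: [2.703, 1.6, 0.001]
force: [0.5, -1.1, -1.0]
gripper_width: 0.04
grasp_force: 0.0
```

```bash
python3 -c "
from h import *
plan([(.448,.148,.13,-118.5),(.448,.148,.084,-118.5)])
"
```

```text
at [0.4506 0.1491 0.2008] yaw -118.76 t 26.425
2 * [-0.0027, -0.0022, 0.0886, 0.0002, -0.0, -0.0015]
 * [-0.0027, -0.0022, 0.0886, 0.0002, -0.0, -0.0015]
2 * [0.0, 0.0, 0.0575, 0.0, 0.0, 0.0]
```

Request:
{"op": "carry_out", "data": {
  "moves": [40,-0.003,-0.002,0.088,0,0,-0.002,40,-0.003,-0.002,0.088,0,0,0,40,0,0,0.07,0,0,0,40,0,0,0.04,0,0,0,40,0,0,0,0,0,0,40,0,0,0,0,0,0]
}}

```text
time_s: 27.18
eef_pos: [0.4485, 0.1477, 0.0869]
eef_rot: [2.702, 1.601, 0.002]
force: [0.1, -0.1, 0.5]
gripper_width: 0.0404
grasp_force: 0.0
```

```bash
python3 -c "
from h import *
print(monitor.get_obs()['force'])
plan([(.448,.148,.0845,-118.5)])
"
```

```text
[ 0.08778792 -0.08152551  0.46953333]
at [0.4485 0.1477 0.0869] yaw -118.7 t 27.175
1 * [-0.0001, -0.0015, 0.006, 0.0007, -0.0007, -0.0022]
```

Request:
{"op": "carry_out", "data": {
  "moves": [40,0,-0.001,0.006,0,0,0,8,0,0,0,0,0,0,8,0,0,0,0,0,0,8,0,0,0,0,0,0,8,0,0,0,0,0,0,8,0,0,0,0,0,0],
  "squeeze": 25
}}

```text
time_s: 27.92
eef_pos: [0.4476, 0.1484, 0.0841]
eef_rot: [2.702, 1.602, 0.001]
force: [0.0, 0.4, 3.5]
gripper_width: 0.016
grasp_force: 25.0
```

```bash
python3 -c "
from h import *
o=monitor.get_obs();print(o['eef_pos'],o['eef_rot'],o['gripper_width'])
for c in('side','top'):
    img=optics.read_camera(c); print(pin(c,'probe'),pin(c,'probe_tip'))
yw=.0785;B=np.array([.579-.105*np.cos(yw),-.1785-.105*np.sin(yw)]);d=np.array([np.cos(yw),np.sin(yw)])
print('opening',B, 'start probe origin',B-d*.12)
plan([(.448,.148,.20,-118.5),(*(B-d*.12),.20,4.5)])
"
```

```text
[0.44757042 0.14837538 0.08406647] [2.70218972e+00 1.60230289e+00 9.02856726e-04] 0.01595555905180184
[([0.448, 0.147, 0.0043], 0.71), ([0.5859, -0.2625, 0.029], 0.68), ([0.2493, 0.4845, -0.0016], 0.47)] [([0.4112, 0.0787, 0.0113], 0.77)]
[([0.2465, 0.486, 0.0027], 0.61)] [([0.3179, 0.516, 0.011], 0.76)]
opening [ 0.47432335 -0.18673404] start probe origin [ 0.3546929  -0.19614437]
at [0.4476 0.1484 0.084 ] yaw -118.67 t 28.225
3 * [-0.0001, 0.0005, -0.0966, 0.0001, -0.0001, -0.0006]
 * [-0.0001, 0.0005, -0.0966, 0.0001, -0.0001, -0.0006]
 * [-0.0001, 0.0005, -0.0966, 0.0001, -0.0001, -0.0006]
14 * [-0.062, 0.0147, 0.0, 0.0, 0.0, -0.0976]
 * [-0.0635, 0.005, 0.0, 0.0, 0.0, -0.0976]
 * [-0.0635, -0.0047, 0.0, 0.0, 0.0, -0.0976]
 * [-0.062, -0.0144, 0.0, 0.0, 0.0, -0.0976]
 * [-0.0591, -0.0237, 0.0, 0.0, 0.0, -0.0976]
 * [-0.0548, -0.0324, 0.0, 0.0, 0.0, -0.0976]
 * [-0.0492, -0.0404, 0.0, 0.0, 0.0, -0.0976]
 * [-0.0425, -0.0474, 0.0, 0.0, 0.0, -0.0976]
 * [-0.0347, -0.0534, 0.0, 0.0, 0.0, -0.0976]
 * [-0.0262, -0.0581, 0.0, 0.0, 0.0, -0.0976]
 * [-0.017, -0.0614, 0.0, 0.0, 0.0, -0.0976]
 * [-0.0074, -0.0632, 0.0, 0.0, 0.0, -0.0976]
 * [0.0023, -0.0636, 0.0, 0.0, 0.0, -0.0976]
 * [0.012, -0.0625, 0.0, 0.0, 0.0, -0.0976]
```

Request:
{"op": "carry_out", "data": {
  "moves": [8,0,0,-0.097,0,0,0,8,0,0,-0.097,0,0,0,8,0,0,-0.097,0,0,0,8,-0.062,0.015,0,0,0,-0.098,8,-0.063,0.005,0,0,0,-0.098,8,-0.063,-0.005,0,0,0,-0.098,8,-0.062,-0.014,0,0,0,-0.098,8,-0.059,-0.024,0,0,0,-0.098,8,-0.055,-0.032,0,0,0,-0.098,8,-0.049,-0.04,0,0,0,-0.098,8,-0.043,-0.047,0,0,0,-0.098,8,-0.035,-0.053,0,0,0,-0.098,8,-0.026,-0.058,0,0,0,-0.098,8,-0.017,-0.061,0,0,0,-0.098,8,-0.007,-0.063,0,0,0,-0.098,8,0.002,-0.064,0,0,0,-0.098,8,0.012,-0.063,0,0,0,-0.096,8,0,0,0,0,0,0,8,0,0,0,0,0,0]
}}

```text
time_s: 30.6
eef_pos: [0.355, -0.195, 0.1998]
eef_rot: [0.124, -3.138, -0.002]
force: [-0.2, 0.5, -1.0]
gripper_width: 0.0161
grasp_force: 25.0
```

```bash
python3 -c "
from h import *
plan([(.3547,-.1961,.115,4.5)])
"
```

```text
at [ 0.355  -0.195   0.1998] yaw 4.51 t 30.6
2 * [0.0003, -0.0015, 0.106, 0.0004, -0.0002, 0.0]
 * [0.0004, -0.0014, 0.106, 0.0004, -0.0002, 0.0]
```

Request:
{"op": "carry_out", "data": {
  "moves": [8,0.001,-0.0015,0.106,0,0,0,8,0,-0.0015,0.106,0,0,0,8,0,0,0,0,0,0,8,0,0,0,0,0,0]
}}

```text
time_s: 31.1
eef_pos: [0.3558, -0.1967, 0.1164]
eef_rot: [-0.127, 3.138, -0.001]
force: [0.3, -1.1, -0.6]
gripper_width: 0.0157
grasp_force: 25.0
```

```bash
python3 -c "
from h import *
o=monitor.get_obs();print(o['eef_pos'],o['eef_rot'])
img=optics.read_camera('side'); print(pin('side','probe'),pin('side','probe_tip'),pin('side','button_face'))
yw=.0785;D=np.array([.579,-.1785]);R2=np.array([[np.cos(yw),-np.sin(yw)],[np.sin(yw),np.cos(yw)]])
po=[([np.r_[D+R2@[-.105,a],b] for a,b in((-.009,.036),(.009,.036),(.009,.054),(-.009,.054))],(0,255,0))]
O=o['eef_pos'][:2]
po+=[([np.r_[O+R2@[.035,s],.045],np.r_[O+R2@[.08,s],.045]],(0,255,255)) for s in(0,)]
po+=[([np.r_[O+R2@[.08,0],.045],np.r_[D+R2@[-.105,0],.045]],(255,0,255))]
crop('side',img,240,270,150,150,5,po,'s9')
t=optics.read_camera('top'); print(pin('top','probe_tip'))
crop('top',t,380,200,120,120,5,[],'t9')
"
```

```text
[ 0.35576699 -0.19669046  0.11636909] [-1.27368104e-01  3.13768659e+00 -1.02060413e-03]
[([0.3525, -0.1995, 0.0358], 0.74), ([0.2491, 0.4835, -0.005], 0.69)] [([0.4477, 0.1281, -0.0003], 0.29)] []
[([0.4314, -0.1907, 0.0441], 0.65), ([0.3197, 0.517, 0.0089], 0.62)]
```

View pics/s9.png

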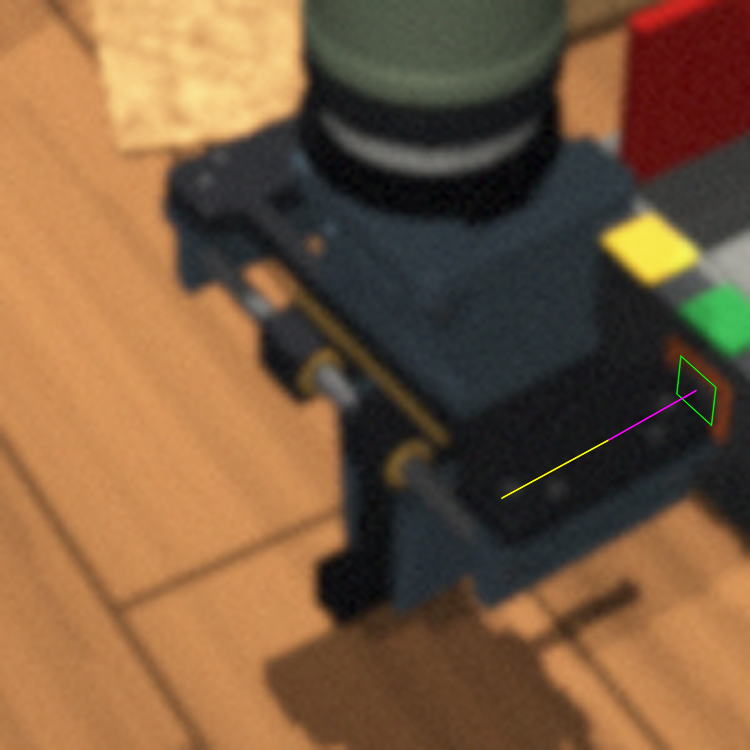

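The frame overlay agrees with the orange frame, and the net's tip (y≈-.1907) matches the expected line within 1 mm. Approach carefully.

```bash
python3 -c "
from h import *
yw=.0785;D=np.array([.579,-.1785]);R2=np.array([[np.cos(yw),-np.sin(yw)],[np.sin(yw),np.cos(yw)]])
q=D+R2@[-.105-.08-.005,0]; print(q)
plan([(*q,.115,4.5)],.02)
for i in range(2):
  optics.read_camera('top');print(pin('top','probe_tip',1),pin('top','probe',2),monitor.get_obs()['eef_pos'])"
```

```text
[ 0.38958511 -0.19339969]
at [ 0.3554 -0.197   0.1163] yaw 4.62 t 31.4
2 * [-0.043, 0.001, 0.0017, -0.0004, 0.0006, 0.0007]
 * [-0.043, 0.0011, 0.0017, -0.0004, 0.0006, 0.0007]
[([0.3199, 0.5134, 0.0082], 0.58)] [([0.2482, 0.484, 0.0022], 0.72)] [ 0.35500855 -0.19685215  0.11577785]
[([0.5766, -0.1776, 0.003], 0.67)] [] [ 0.35491366 -0.19681249  0.11548073]
```

Request:
{"op": "carry_out", "data": {
  "moves": [8,-0.043,0.001,0.001,0,0,0,8,-0.043,0.001,0.001,0,0,0,8,0,0,0,0,0,0,8,0,0,0,0,0,0]
}}

```text
time_s: 32.2
eef_pos: [0.3891, -0.1929, 0.1143]
eef_rot: [0.128, -3.138, -0.001]
force: [0.3, 0.3, -1.4]
gripper_width: 0.016
grasp_force: 25.0
```

```bash
python3 -c "
from h import *
yw=.0785;D=np.array([.579,-.1785]);R2=np.array([[np.cos(yw),-np.sin(yw)],[np.sin(yw),np.cos(yw)]])
o=monitor.get_obs();print(o['eef_pos'],R2.T@(o['eef_pos'][:2]-D),o['force'])
t=optics.read_camera('top');print(pin('top','probe_tip',2))
crop('top',t,410,200,80,80,7,[([np.r_[D+R2@[-.105,a],.045] for a in(-.009,.009)],(0,255,0)),([np.r_[D+R2@[-.16,0],.045],np.r_[D+R2@[-.105,0],.045]],(255,0,255))],'t10')
plan([(.579,-.1785,.115,4.5)])"
```

```text
[ 0.3890551  -0.19286983  0.11432712] [-0.19048683  0.00056978] [ 0.28029128  0.33359552 -1.3845107 ]
[([0.3216, 0.5183, 0.012], 0.72), ([0.4626, -0.1855, 0.0436], 0.39)]
at [ 0.3887 -0.193   0.1144] yaw 4.63 t 32.3
5 * [-0.0954, -0.0005, -0.0004, 0.0001, -0.0001, 0.0003]
 * [-0.0954, -0.0004, -0.0004, 0.0001, -0.0001, 0.0003]
 * [-0.0954, -0.0004, -0.0003, 0.0001, -0.0001, 0.0003]
 * [-0.0954, -0.0003, -0.0003, 0.0001, -0.0001, 0.0003]
 * [-0.0954, -0.0003, -0.0003, 0.0001, -0.0001, 0.0003]
```

View pics/t10.png

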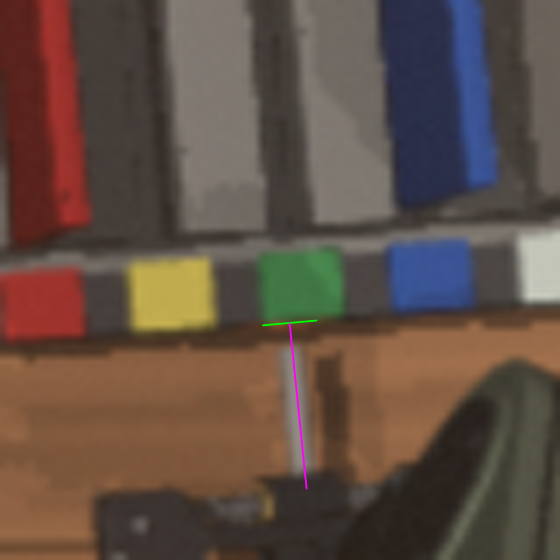

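The rod tip at (290,345) is about 7 mm short of the panel and ~1 mm left of the opening's centreline. A small correction, then in.

Request:
{"op": "carry_out", "data": {
  "moves": [8,-0.015,-0.002,0,0,0,0,8,-0.02,0,0,0,0,0,8,0,0,0,0,0,0]
}}

```text
time_s: 32.67
eef_pos: [0.404, -0.1931, 0.1147]
eef_rot: [-0.127, 3.138, -0.001]
force: [-0.5, 0.2, -0.2]
gripper_width: 0.0159
grasp_force: 25.0
```

Request:
{"op": "carry_out", "data": {
  "moves": [8,-0.005,0,0,0,0,0,8,-0.005,0,0,0,0,0,8,0,0,0,0,0,0]
}}

```text
time_s: 33.05
eef_pos: [0.4073, -0.1925, 0.1146]
eef_rot: [-0.127, 3.139, 0.0]
force: [0.6, -0.5, -0.6]
gripper_width: 0.0161
grasp_force: 25.0
```

Request:
{"op": "carry_out", "data": {
  "moves": [8,-0.01,0,0,0,0,0,8,0,0,0,0,0,0]
}}

```text
time_s: 33.3
eef_pos: [0.411, -0.1921, 0.1145]
eef_rot: [0.127, -3.138, -0.001]
force: [-0.6, -0.7, -0.5]
gripper_width: 0.0157
grasp_force: 25.0
```

Request:
{"op": "carry_out", "data": {
  "moves": [8,-0.008,0,0,0,0,0,8,0,0,0,0,0,0]
}}

```text
time_s: 33.55
eef_pos: [0.414, -0.1918, 0.1145]
eef_rot: [0.127, -3.138, -0.001]
force: [-2.0, -1.5, 0.3]
gripper_width: 0.0156
grasp_force: 25.0
```

Request:
{"op": "carry_out", "data": {
  "moves": [8,-0.008,0,0,0,0,0,8,0,0,0,0,0,0]
}}

```text
time_s: 33.8
eef_pos: [0.4158, -0.1916, 0.1143]
eef_rot: [0.127, -3.135, -0.001]
force: [-7.5, -2.2, 2.6]
gripper_width: 0.016
grasp_force: 25.0
```

Request:
{"op": "carry_out", "data": {
  "moves": [8,-0.006,0,0,0,0,0,8,0,0,0,0,0,0]
}}

```text
time_s: 34.05
eef_pos: [0.4165, -0.1914, 0.1139]
eef_rot: [0.128, -3.131, -0.002]
force: [-11.2, -4.5, 2.5]
gripper_width: 0.0156
grasp_force: 25.0
```

It bottomed out: the rod is ~18 mm in and the force rose above 10 N. Hold briefly, then withdraw.

Request:
{"op": "carry_out", "data": {
  "moves": [8,0,0,0,0,0,0,8,0,0,0,0,0,0,8,0.04,0,0,0,0,0,8,0.08,0,0,0,0,0,8,0.08,0,0,0,0,0,8,0,0,-0.1,0,0,0,8,0,0,-0.1,0,0,0,8,0,0,0,0,0,0]
}}

```text
time_s: 35.05
eef_pos: [0.3421, -0.1991, 0.1975]
eef_rot: [-0.126, 3.131, -0.008]
force: [0.4, 0.4, -0.8]
gripper_width: 0.0158
grasp_force: 25.0
```

```bash
python3 -c "
from h import *
for c in('side','top'):
  optics.read_camera(c);print(pin(c,'probe_tip',2),pin(c,'probe',2),pin(c,'rest',1))
plan([(.4476,.1484,.195,-118.6),(.4476,.1484,.086,-118.6)])"
```

```text
[([0.5754, -0.0963, 0.0303], 0.58)] [([0.3381, -0.2024, 0.1186], 0.76), ([0.2493, 0.4865, -0.0013], 0.65)] [([0.4495, 0.1338, 0.0004], 0.77)]
[([0.3212, 0.5176, 0.0065], 0.64), ([0.5737, -0.0969, 0.032], 0.46)] [([0.2456, 0.4848, 0.0014], 0.85)] [([0.4472, 0.1298, 0.0023], 0.9)]
at [ 0.3399 -0.1978  0.1938] yaw 4.63 t 35.45
14 * [-0.0242, 0.0601, -0.0002, -0.0, -0.0001, 0.0978]
 * [-0.0147, 0.063, -0.0002, -0.0, -0.0001, 0.0978]
 * [-0.0049, 0.0646, -0.0002, -0.0, -0.0001, 0.0978]
 * [0.0051, 0.0645, -0.0002, -0.0, -0.0001, 0.0978]
 * [0.0149, 0.063, -0.0002, -0.0, -0.0001, 0.0978]
 * [0.0244, 0.06, -0.0002, -0.0, -0.0001, 0.0978]
 * [0.0332, 0.0555, -0.0002, -0.0, -0.0001, 0.0978]
 * [0.0414, 0.0498, -0.0002, -0.0, -0.0001, 0.0978]
 * [0.0485, 0.0429, -0.0002, -0.0, -0.0001, 0.0978]
 * [0.0545, 0.035, -0.0002, -0.0, -0.0001, 0.0978]
 * [0.0592, 0.0262, -0.0002, -0.0, -0.0001, 0.0978]
 * [0.0625, 0.0168, -0.0002, -0.0, -0.0001, 0.0978]
 * [0.0643, 0.0071, -0.0002, -0.0, -0.0001, 0.0978]
 * [0.0647, -0.0028, -0.0002, -0.0, -0.0001, 0.0978]
3 * [0.0, 0.0, 0.0908, 0.0, 0.0, 0.0]
```

Request:
{"op": "carry_out", "data": {
  "moves": [8,-0.024,0.06,0,0,0,0.098,8,-0.015,0.063,0,0,0,0.098,8,-0.005,0.065,0,0,0,0.098,8,0.005,0.065,0,0,0,0.098,8,0.015,0.063,0,0,0,0.098,8,0.024,0.06,0,0,0,0.098,8,0.033,0.056,0,0,0,0.098,8,0.041,0.05,0,0,0,0.098,8,0.049,0.043,0,0,0,0.098,8,0.055,0.035,0,0,0,0.098,8,0.059,0.026,0,0,0,0.098,8,0.063,0.017,0,0,0,0.098,8,0.064,0.007,0,0,0,0.098,8,0.065,-0.003,0,0,0,0.096,8,0,0,0,0,0,0,8,0,0,0,0,0,0]
}}

```text
time_s: 37.45
eef_pos: [0.4485, 0.1482, 0.1941]
eef_rot: [-2.701, -1.605, 0.003]
force: [0.2, -0.5, -1.5]
gripper_width: 0.0157
grasp_force: 25.0
```

```bash
python3 -c "
from h import *
plan([(.4476,.1484,.092,-118.6)])"
```

```text
at [0.4485 0.1482 0.1941] yaw -118.56 t 37.45
3 * [-0.0001, -0.0007, 0.0851, -0.0002, 0.0003, 0.0001]
 * [-0.0001, -0.0007, 0.0851, -0.0002, 0.0003, 0.0001]
 * [-0.0002, -0.0008, 0.0851, -0.0002, 0.0003, 0.0001]
```

Request:
{"op": "carry_out", "data": {
  "moves": [8,0,-0.002,0.085,0,0,0,8,0,0,0.085,0,0,0,8,0,0,0.085,0,0,0,8,0,0,0,0,0,0,8,0,0,0.01,0,0,0,8,0,0,0,0,0,0]
}}

```text
time_s: 38.2
eef_pos: [0.449, 0.149, 0.0897]
eef_rot: [2.702, 1.602, 0.003]
force: [-0.7, 0.7, -0.8]
gripper_width: 0.0155
grasp_force: 25.0
```

Request:
{"op": "carry_out", "data": {
  "moves": [8,0,0,0.008,0,0,0,8,0,0,0,0,0,0,8,0,0,0,0,0,0]
}}

```text
time_s: 38.58
eef_pos: [0.4485, 0.1491, 0.0857]
eef_rot: [2.702, 1.602, 0.001]
force: [0.3, 0.3, -0.6]
gripper_width: 0.0158
grasp_force: 25.0
```

Request:
{"op": "carry_out", "data": {
  "moves": [8,0,0,0.004,0,0,0,8,0,0,0,0,0,0,22,0,0,0,0,0,0,34,0,0,0,0,0,0,34,0,0,0,0,0,0,34,0,0,-0.04,0,0,0,34,0,0,-0.1,0,0,0,34,0,0,-0.1,0,0,0,34,0,0,-0.1,0,0,0,34,0,0.12,0,0,0,0,34,0,0.12,0,0,0,0,34,0,0.12,0,0,0,0,34,0,0,0,0,0,0]
}}

```text
time_s: 40.2
eef_pos: [0.577, 0.0785, 0.2193]
eef_rot: [2.704, 1.598, 0.001]
force: [-0.1, 0.9, -1.3]
gripper_width: 0.0342
grasp_force: 0.0
```

```bash
python3 -c "
from h import *
o=monitor.get_obs();print(o['eef_pos'],o['gripper_width'])
a=optics.read_camera('side')
for n in('probe','probe_tip','board_red','board_blue','board_white','shaker'): print(n,pin('side',n))
t=optics.read_camera('top'); print(pin('top','probe'),pin('top','rest',1))
k=np.hstack([cv2.resize(a[160:410,200:520],None,fx=1.25,fy=1.25),cv2.resize(t[100:350,200:520],None,fx=1.25,fy=1.25)])
cv2.imwrite('pics/f.png',k)"
```

```text
[0.57702549 0.07848336 0.21926534] 0.034245504045959996
probe [([0.4472, 0.1482, 0.0056], 0.54), ([0.2481, 0.4841, -0.0034], 0.51)]
probe_tip [([0.411, 0.0788, 0.0134], 0.81)]
board_red [([0.5695, -0.095, 0.0302], 0.9), ([0.5997, 0.3705, 0.0014], 0.89), ([0.257, 0.2976, 0.0011], 0.81)]
board_blue [([0.585, -0.2217, 0.0275], 0.57)]
board_white [([0.5865, -0.2601, 0.0299], 0.74)]
shaker [([0.718, 0.0024, -0.0015], 0.48), ([0.5874, -0.2608, 0.0288], 0.25)]
[([0.2474, 0.4853, 0.0005], 0.7)] [([0.4513, 0.132, 0.0024], 0.92)]
```

View pics/f.png

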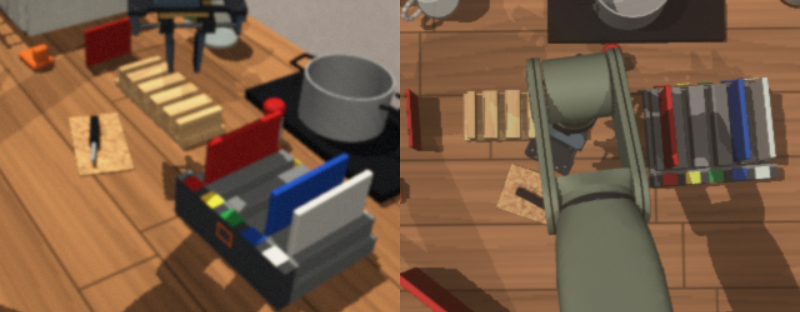

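The final pictures show red, blue and white seated in their own slots. The probe lies flat on the cork at (95,140), the shaker hasn't moved, and the arm is clear.

```bash
python3 -c "
from station import manip
print(manip.finish_job())"
```

```text
the job is handed in; nothing more can be done
None
```

The red, blue and white boards, the only ones on the stand, are in their own-colour slots; I pushed the start button to its stop (about 11 N), laid the probe back on its cork rest, left the salt shaker alone, and handed the job in at about 40 s (no verdict was returned).

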